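# Seat the battery pack and hold the test probe on its contact

## Task

Check the cordless-tool battery pack on the bench tester: first slide the pack along its rails, away from the robot, until it clicks past the detent and sits fully home against the stop. Then take the orange test probe out of its green stand and press its sprung brass tip gently on the yellow-ringed brass contact on the pack's sloping top, with the probe square to that sloping face and the tip pushed in about half of its travel. Finish while still gripping the probe there with the tip pressed in like that - do not let go - and leave the loose parts on the bench where they are.

Things in the scene. Friction and masses are not known exactly. Their poses are not given: they have to be found in the camera images.
- dock: Black bench tester, fixed: base plate x = -125 to +85 mm, 112 mm wide (y), 20 mm high, carrying the battery pack. Origin on the bench under the pack's centre when home; x is the way the pack slides home, z up. Two rails beside the pack at y = +-46 mm, tops 34 mm above the bench; a stop wall 50 mm high at the +x end.
- pack (a joint): Travel of the battery pack along the dock's x, m: 0 = farthest out towards the robot, 0.060 = fully home; starts part-way. It slides against about 1.5 N; from 0.046 a sprung ball detent resists (about 5 N in all, more if driven fast); past 0.054 the ball pushes it on towards home and holds it. It cannot leave the rails.
- pack_back (a point): Centre of the blue pack's upright back (-x) face, the one to push: 80 mm wide, from 22 to 57 mm above the bench (this point at 39.5 mm). Moves with the pack; axes as the dock's. The pack is 120 mm long; its grey top slopes at 20 degrees, from 57 mm above the bench at the back edge to 101 mm at the far edge.
- spot (a point): Centre of the top of the brass contact, a disc 22 mm across raised 2 mm, in a yellow ring 34 mm across, in the middle of the pack's sloping grey top. z points straight out of the sloping face (20 degrees from vertical, leaning back to the dock's -x); y is the dock's y. Moves with the pack.
- stand: Green fixed block 70 x 70 mm, 64 mm high, with a 24 mm square hole down its middle in which the probe stands upright. Origin at the centre of its underside.
- probe_grip (a point): Middle of the probe's orange grip: 20 x 20 mm square (flats face x and y), 62 mm long along z, the probe's long axis, pointing from tip to top. In the stand it is upright, 103 mm above the bench, the grip's top 31 mm higher. A 36 mm square, 8 mm thick black collar under the grip rests on the stand. The tip's end is 93 mm below this point when not pressed. Mass about 0.1 kg.
- tip_point (a point): End of the round-nosed brass tip (8 mm thick), on the probe's axis; axes as the probe's. It moves into the probe when pressed. Between collar and tip is an 18 mm round black barrel, 34 mm long; the tip sticks out 20 mm from it. Collar to tip end is 54 mm: lift the probe 60 mm to clear the stand.
- tip (a joint): How far the sprung tip is pushed into the probe, in m: 0 = fully out, 0.012 = bottomed. Spring: about 0.7 N at the start of travel plus 0.35 N per mm (2.8 N half-way).
- socket_mid (a point): Bystander: stainless socket, a tube 30 mm across and 36 mm high, standing. Centre.
- elbow_mid (a point): Bystander: grey PVC pipe elbow, 34 mm pipe, two 45 mm legs, lying flat. The corner's centre.
- sparkplug_mid (a point): Bystander: blue ceramic spark plug 75 mm long, 19 mm thick, lying. Centre.
- pulley_mid (a point): Bystander: aluminium pulley 68 mm across, 22 mm high, lying flat. Centre.
Not all that is in view belongs to the job. Of the things like the part that bears probe_grip, leave any that is blue or pink; of the rest the larger one is meant.

How it is judged:
By the outcome, as a careful person would: the job done as asked, in the order asked, and still so for the second after the job is handed in, while the arm keeps its last pose, push and grip.
It also fails if it takes over 51 s, if anything falls off the work surface, if the arm or the gripper's body presses on something with over 40 N, if the wrist force passes 120 N, or if a joint passes its speed limit or range.

## Robot

A 6-joint arm with a two-finger parallel gripper is mounted at the origin on the work surface. World frame = base frame: x ahead of the robot, y to its left, z up, the work surface at z = 0. Lengths are in m, angles in rad, forces in N, time in s.
With the tool pointing down it reaches from about 0.35 to 0.85 m from the base axis. Payload 8.1 kg.
Tool frame: the origin (TCP) lies where the fingers leave the gripper's body, on its centre line; the fingertips stand 84 mm ahead of it and the grasp point (between the pads) lies 65 mm ahead of it; z points along the fingers, y is the line along which they close (so a half turn about z gives the same grasp; the last joint's range is limited). The gripper opens to 93 mm and grips with 3 to 60 N. Pads are 15 mm wide; open, the fingers measure 128 mm over their backs; the gripper's body (75 mm by 188 mm) begins 65 mm behind the grasp point.
Start: joints at [1.084, 0.13, 1.488, -0, 1.523, -0.085], TCP at [0.235, 0.552, 0.303] pointing down, gripper open.
Joint ranges: [-2.96, 2.96], [-0.89, 2.26], [0.02, 2.5], [-1.34, 4.48], [0, 2.73], [-2.66, 2.66]. Speed limits (rad/s): [2.39, 2.39, 2.79, 3.14, 3.14, 3.14].

## Interface

Orientations are given as a rotation vector (axis times angle).
In Python, from plant import robot gives the robot as it stands.
- The arm moves only by the shell command python3 -m jog 'ROWS' [FORCE]. ROWS is text: rows parted by semicolons, each of 5 numbers parted by spaces: the opening, from 0 (shut) to 1 (fully open), then the shift along the tool's x, y, z in m, then the turn about the tool's z in degrees. A call has 1 to 10 rows; each row shifts and turns the commanded pose from where the row before left it, along the tool's axes as they then stand; what a row does not reach is not made up. A row lasts 1/12 s, in which the tool goes at most 41.7 mm and 7.16 degrees, less where a joint would pass 70% of its speed; a pose out of reach is approached as far as the arm can. A call with a gripper value outside its range is refused whole. The fingers move at their own pace and stop on an object; FORCE is the grip in N (left out, the last holds). Time passes only in rows, so rows that do not move let the fingers close. It gives the time, the measured TCP pose, the force, the opening and the grip force at its end, in the units of the state.
- robot.read_state(): the state, without advancing time (a new reading comes with each control period).
- robot.read_camera(name): name is "scene" or "top" or "wrist"; returns a dict with "color" (480x640x3 uint8, red, green, blue), "intrinsics" (3x3 intrinsics, pixels), "k1" (the pictures are not rectified: a ray, as slopes to the right and down, at radius r is drawn at 1 + k1 r^2 times it, then the intrinsics apply), "pose" (4x4, takes a point from camera to world coordinates); the wrist camera has in their place "tool_from_camera" (4x4, takes a point from camera to tool coordinates, whose origin is the TCP and whose axes are the flange's). Camera axes: x right, y down, z forward; pixel columns grow to the right and rows downward; lengths in m; the calibration is good to about 2 mm. A picture is of the moment at which its call begins: read the wrist's pose just before it. There is no depth.
- robot.close_job(): hands the job in; it is judged then, once.
The state is a dict: "t": time; "q": joint angles; "dq": joint speeds; "joint_torque": joint torques, N m; "tool_pos": TCP position; "orientation": TCP orientation; "force": force on the tool from outside, world axes, zero at the start; "wrist_torque": the same for the moment, N m; "opening": finger opening in m; "gripper_force": force on a finger pad.
Only numpy, scipy, OpenCV 4.12 (cv2) and the standard library are available. Lean on these libraries where they do the work, as an engineer would, in place of code of your own. Each camera call takes 0.05 s, during which the arm holds its last target. There are 200 camera calls.

## Working session

There is one attempt and no reset: what is moved stays moved. The work goes in short steps, Python scripts to look and compute and a shell command to move; the robot and the scene stay as the last step left them, time stands still between calls to the robot, and variables do not carry over. Pictures are saved under pics/ and viewed, at most 10 in all, crops included, and the job is handed in when it is done.

```bash
ls; mkdir -p pics
cat > h.py <<'E'
import numpy as np, cv2
from scipy.spatial.transform import Rotation as R
from plant import robot
def cam(name):
    s=robot.read_state(); c=robot.read_camera(name)
    if name=="wrist":
        T=np.eye(4);T[:3,:3]=R.from_rotvec(s["orientation"]).as_matrix();T[:3,3]=s["tool_pos"]
        c["pose"]=T@np.array(c["tool_from_camera"])
    return c
def ray(c,uv):
    K=np.array(c["intrinsics"]);k=float(c["k1"]);d=np.array([(uv[0]-K[0,2])/K[0,0],(uv[1]-K[1,2])/K[1,1]]);p=d.copy()
    for _ in range(30): p=d/(1+k*(p@p))
    P=np.array(c["pose"]);v=P[:3,:3]@np.array([p[0],p[1],1]);return P[:3,3],v/np.linalg.norm(v)
def plane(c,uv,z):
    o,v=ray(c,uv);return o+v*(z-o[2])/v[2]
def tri(rs):
    A=sum(np.eye(3)-np.outer(v,v) for o,v in rs);b=sum((np.eye(3)-np.outer(v,v))@o for o,v in rs)
    x=np.linalg.solve(A,b);return x,[np.linalg.norm((np.eye(3)-np.outer(v,v))@(x-o)) for o,v in rs]
def proj(c,X):
    P=np.linalg.inv(np.array(c["pose"]));p=P[:3,:3]@np.array(X)+P[:3,3];p=p[:2]/p[2];p=p*(1+c["k1"]*(p@p));K=np.array(c["intrinsics"]);return K[0,0]*p[0]+K[0,2],K[1,1]*p[1]+K[1,2]
def save(c,f): cv2.imwrite(f,c["color"][:,:,::-1])
def blobs(c,lo,hi,amin=60):
    h=cv2.cvtColor(c["color"],cv2.COLOR_RGB2HSV);m=cv2.inRange(h,np.array(lo),np.array(hi))
    n,l,st,ce=cv2.connectedComponentsWithStats(m);return m,[(st[i].tolist(),ce[i].round(1).tolist()) for i in range(1,n) if st[i][4]>=amin]
E
python3 - <<'E'
from h import *
import pickle
d={}
for n in("scene","top"):
    c=cam(n);d[n]=c;save(c,f"pics/{n}0.png")
    print(n,np.round(c["pose"],3).tolist())
    for nm,lo,hi in(("orange",(5,150,90),(17,255,255)),("yellow",(22,120,100),(34,255,255)),("green",(40,80,40),(85,255,255)),("blue",(95,100,40),(125,255,255))): print(nm,blobs(c,lo,hi)[1])
pickle.dump(d,open("d.pkl","wb"))
E
```

```text
pics
scene [[0.74, 0.482, -0.468, 1.257], [0.672, -0.548, 0.498, -0.683], [-0.016, -0.684, -0.73, 1.086], [0.0, 0.0, 0.0, 1.0]]
orange [([211, 258, 15, 24, 197], [218.4, 269.8]), ([250, 292, 9, 18, 99], [254.0, 300.7])]
yellow []
green [([201, 271, 43, 43, 924], [223.7, 292.0]), ([585, 368, 55, 112, 3341], [620.3, 427.6])]
blue [([370, 0, 119, 117, 9004], [428.7, 52.7]), ([315, 183, 54, 32, 451], [345.4, 200.7]), ([174, 236, 19, 36, 355], [181.8, 253.2]), ([0, 298, 18, 27, 290], [6.1, 310.2])]
top [[-0.015, -0.976, 0.215, 0.389], [-1.0, 0.015, 0.0, 0.011], [-0.004, -0.215, -0.977, 1.104], [0.0, 0.0, 0.0, 1.0]]
orange [([411, 218, 13, 14, 90], [416.9, 224.9]), ([418, 260, 19, 16, 152], [426.7, 267.6])]
yellow [([489, 113, 21, 22, 150], [495.4, 126.9]), ([218, 267, 17, 17, 150], [226.2, 274.8])]
green [([147, 28, 92, 56, 3618], [192.5, 49.6]), ([397, 251, 48, 44, 844], [417.6, 274.5])]
blue [([420, 318, 24, 20, 322], [431.4, 326.9]), ([584, 377, 56, 78, 2751], [617.0, 412.0])]
```

View pics/scene0.png

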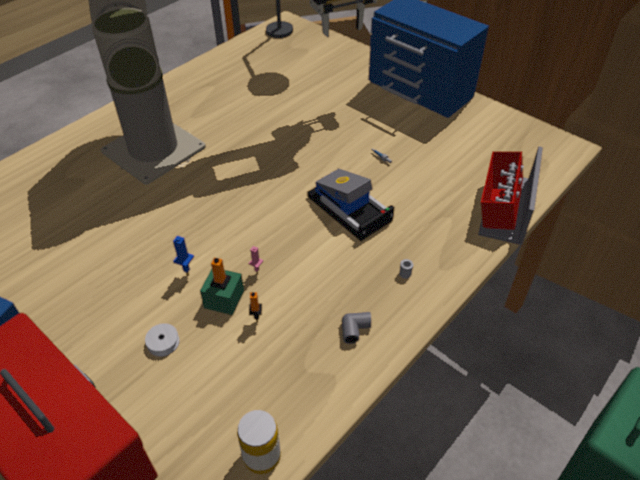

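View pics/top0.png

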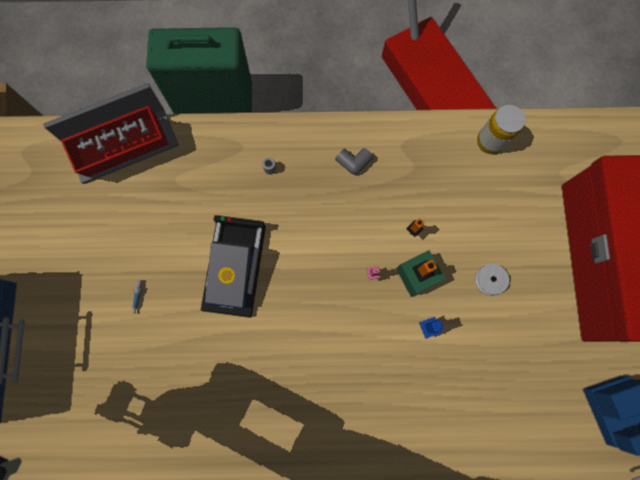

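The scene view shows the dock with its yellow ring at about (343,180), the green stand with the large orange probe at (218,270), and a smaller orange decoy at (254,301). In the top view the ring is at (226,275), the probe at (427,267) and the decoy at (417,225). Blue and pink decoys flank the stand.

Run:
```python
from h import *
import pickle
d=pickle.load(open("d.pkl","rb"));s,t=d["scene"],d["top"]
print("yel",[b for b in blobs(s,(20,90,60),(36,255,255),15)[1] if abs(b[1][0]-343)<40])
def f(n,a,b): x,e=tri([ray(s,a),ray(t,b)]);print(n,x.round(4),np.round(e,4))
f("ring",(343,180),(226.5,274.8))
f("probe",(218.4,269.8),(426.7,267.6)); f("decoy",(254,300.7),(416.9,224.9))
f("bluedecoy",(181,243),(432,326));f("pink",(255,256),(374,272))
for n,p,z in(("dockBL",(203,312),.02),("dockBR",(251,316),.02),("dockTL",(217,217),.05),("dockTR",(265,222),.05),("stand",(417.6,274.5),.064)):print(n,plane(t,p,z).round(3))
st=robot.read_state();print(R.from_rotvec(st["orientation"]).as_matrix().round(3),st["tool_pos"],st["force"])
w=cam("wrist");print(np.round(w["tool_from_camera"],3),w["intrinsics"],w["k1"])
```

```text
yel [([328, 0, 12, 3, 17], [333.6, 1.1]), ([336, 176, 13, 8, 76], [341.9, 179.5])]
ring [0.5479 0.1883 0.0786] [0.001 0.001]
probe [ 0.5517 -0.224   0.105 ] [0. 0.]
decoy [ 0.6489 -0.2163  0.0751] [0.0002 0.0002]
bluedecoy [ 0.4337 -0.2274  0.1062] [0.0011 0.0011]
pink [ 0.5515 -0.1217  0.0609] [0.0005 0.0005]
dockBL [0.476 0.247 0.02 ]
dockBR [0.465 0.143 0.02 ]
dockTL [0.68  0.216 0.05 ]
dockTR [0.667 0.111 0.05 ]
stand [ 0.544 -0.213  0.064]
[[-0.92   0.391 -0.001]
 [ 0.391  0.92  -0.001]
 [ 0.    -0.002 -1.   ]] [0.23447756 0.55190686 0.30181366] [ 1.06119295  0.01075823 -0.31981575]
[[ 0.    -0.955 -0.298  0.083]
 [ 1.     0.     0.001  0.   ]
 [-0.001 -0.298  0.955 -0.082]
 [ 0.     0.     0.     1.   ]] [[414.27904615   0.         319.09274762]
 [  0.         414.27904615 246.86930046]
 [  0.           0.           1.        ]] -0.036172037223714454
```

```bash
python3 -m jog '0 -0.0286 -0.025 0 0;0 -0.0286 -0.025 0 0;0 -0.0286 -0.025 0 0;0 -0.0286 -0.025 0 0;0 -0.0286 -0.025 0 0;0 -0.0286 -0.025 0 0;0 -0.0286 -0.025 0 0;0 -0.0286 -0.025 0 0;0 -0.0286 -0.025 0 0;0 -0.0286 -0.025 0 0'; python3 -m jog '0 0 0 0 -7.1;0 0 0 0 -7.1;0 0 0 0 0;0 0 0 0 0'
python3 - <<'E'
from h import *
import pickle
st=robot.read_state();print(R.from_rotvec(st["orientation"]).as_matrix().round(3).tolist(),st["tool_pos"],st["force"],st["t"])
w=cam("wrist");pickle.dump(w,open("w1.pkl","wb"));save(w,"pics/w1.png")
print(blobs(w,(20,100,80),(36,255,255),40)[1],blobs(w,(100,100,30),(130,255,255),100)[1])
E
```

```text
t: 0.98
tool_pos: [0.4003, 0.2085, 0.3027]
orientation: [0.626, 3.078, 0.0]
force: [1.0, -0.4, -0.2]
opening: 0.0308
gripper_force: 0.0
t: 1.32
tool_pos: [0.4, 0.2102, 0.3026]
orientation: [-0.248, -3.131, 0.0]
force: [0.2, -0.6, -0.0]
opening: 0.0043
gripper_force: 0.0
[[-0.988, 0.158, -0.0], [0.158, 0.988, -0.0], [0.0, -0.0, -1.0]] [0.40003098 0.21015386 0.30257871] [ 0.1977675  -0.64314574 -0.04969719] 1.3167
[([313, 376, 13, 9, 102], [318.9, 379.9])] [([315, 307, 10, 16, 145], [319.0, 314.6])]
```

View pics/w1.png

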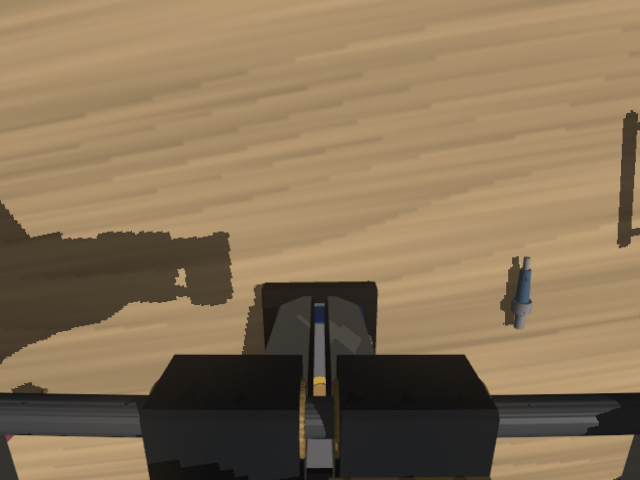

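The wrist view shows the dock's back edge level along row 283, columns 263–377, so the yaw is aligned and the tool is centred. The pack's blue back starts at about row 307, seen between the fingers.

Run:
```python
from h import *
import pickle
w=pickle.load(open("w1.pkl","rb"))
for n,p,z in(("L",(263,284),.02),("R",(377,284),.02),("packback bottom",(320,308),.022),("packback top",(320,321),.057)):print(n,plane(w,p,z).round(4))
```

```text
L [0.4585 0.1472 0.02  ]
R [0.4756 0.254  0.02  ]
packback bottom [0.4908 0.1968 0.022 ]
packback top [0.4865 0.1974 0.057 ]
```

```bash
python3 -m jog '0 -0.005 0 0.037 0;0 -0.005 0 0.037 0;0 -0.005 0 0.037 0;0 -0.005 0 0.037 0;0 -0.005 0 0.035 0;0 -0.015 0 0 0;0 -0.015 0 0 0;0 0 0 0 0'
python3 -m jog '0 -0.006 0 0 0;0 -0.006 0 0 0;0 -0.006 0 0 0;0 -0.006 0 0 0;0 -0.006 0 0 0;0 -0.006 0 0 0;0 0 0 0 0'
```

```text
t: 2.03
tool_pos: [0.4556, 0.2021, 0.1191]
orientation: [0.246, 3.132, -0.001]
force: [-0.1, 0.2, 0.4]
opening: 0.0004
gripper_force: 0.0
t: 2.62
tool_pos: [0.4912, 0.1962, 0.1201]
orientation: [0.242, 3.131, 0.0]
force: [-0.5, 0.1, -0.0]
opening: 0.0005
gripper_force: 0.0
```

```bash
python3 -m jog '0 -0.004 0 0 0;0 -0.004 0 0 0;0 -0.004 0 0 0;0 -0.004 0 0 0'
python3 -m jog '0 -0.003 0 0 0;0 -0.003 0 0 0'
python3 -m jog '0 -0.003 0 0 0;0 -0.003 0 0 0'
python3 -m jog '0 -0.003 0 0 0'
python3 -m jog '0 -0.003 0 0 0'
```

```text
t: 2.95
tool_pos: [0.506, 0.1938, 0.1196]
orientation: [-0.241, -3.132, 0.0]
force: [-1.3, 1.2, 0.6]
opening: 0.0008
gripper_force: 0.9
t: 3.12
tool_pos: [0.512, 0.1929, 0.1196]
orientation: [-0.242, -3.132, -0.0]
force: [-2.0, 1.5, 0.2]
opening: 0.0004
gripper_force: 0.9
t: 3.28
tool_pos: [0.517, 0.1922, 0.1196]
orientation: [-0.241, -3.13, 0.0]
force: [-7.9, 1.2, 4.3]
opening: 0.0003
gripper_force: 3.6
t: 3.37
tool_pos: [0.5201, 0.1917, 0.1196]
orientation: [-0.241, -3.13, 0.0]
force: [-5.5, 1.4, 3.1]
opening: 0.0003
gripper_force: 2.6
t: 3.45
tool_pos: [0.5233, 0.1912, 0.1196]
orientation: [-0.241, -3.131, 0.0]
force: [-3.3, 2.1, 1.3]
opening: 0.0006
gripper_force: 2.0
```

Run:
```python
from h import *
t=cam("top");print([b for b in blobs(t,(22,120,100),(34,255,255),60)[1]]);save(t,"pics/t1.png")
```

```text
[([489, 113, 26, 25, 189], [496.7, 128.5])]
```

```bash
python3 -m jog '0 -0.002 0 0 0'
python3 -m jog '0 -0.002 0 0 0'
python3 -m jog '0 -0.002 0 0 0;0 0 0 0 0'
```

```text
t: 3.58
tool_pos: [0.5259, 0.1907, 0.1198]
orientation: [0.242, 3.132, -0.0]
force: [-4.3, 1.8, 1.3]
opening: 0.0005
gripper_force: 3.4
t: 3.67
tool_pos: [0.5263, 0.1907, 0.1196]
orientation: [-0.241, -3.129, 0.0]
force: [-18.3, 2.5, 14.0]
opening: 0.0006
gripper_force: 9.5
t: 3.83
tool_pos: [0.5266, 0.1907, 0.1194]
orientation: [-0.24, -3.124, 0.001]
force: [-20.5, 3.3, 15.1]
opening: 0.0005
gripper_force: 10.4
```

```bash
python3 -m jog '0 0.02 0 0 0;0 0.02 0 0 0;0 0 0 -0.037 0;0 0 0 -0.037 0;0.6 0 0 -0.037 0;0.6 0 0 -0.037 0;0.6 0 0 -0.035 0'
python3 -m jog '0.6 -0.0118 -0.0369 0 0;0.6 -0.0118 -0.0369 0 0;0.6 -0.0118 -0.0369 0 0;0.6 -0.0118 -0.0369 0 0;0.6 -0.0118 -0.0369 0 0;0.6 -0.0118 -0.0369 0 0;0.6 -0.0118 -0.0369 0 0;0.6 -0.0118 -0.0369 0 0;0.6 -0.0118 -0.0369 0 0;0.6 -0.0118 -0.0369 0 0'
python3 -m jog '0.6 -0.0118 -0.0369 0 0;0.6 0 0 0 0;0.6 0 0 0 0'
python3 - <<'E'
from h import *
import pickle
t=cam("top");print("ring",[b for b in blobs(t,(22,120,100),(34,255,255),60)[1]],"orange",blobs(t,(5,150,90),(17,255,255))[1]);
s=cam("scene");b=[b for b in blobs(s,(20,90,60),(36,255,255),15)[1]];print(b)
pickle.dump((s,t),open("d2.pkl","wb"))
st=robot.read_state();print(R.from_rotvec(st["orientation"]).as_matrix().round(3).tolist(),st["tool_pos"],st["t"])
w=cam("wrist");pickle.dump(w,open("w2.pkl","wb"));save(w,"pics/w2.png")
print(blobs(w,(3,150,60),(19,255,255),100)[1])
E
```

```text
t: 4.42
tool_pos: [0.4902, 0.1961, 0.3052]
orientation: [0.242, 3.13, 0.0]
force: [1.4, 0.2, 0.7]
opening: 0.0159
gripper_force: 0.0
t: 5.25
tool_pos: [0.5501, -0.1888, 0.303]
orientation: [0.242, 3.131, -0.001]
force: [0.2, 0.5, 0.7]
opening: 0.0557
gripper_force: 0.0
t: 5.5
tool_pos: [0.5558, -0.2271, 0.3023]
orientation: [-0.247, -3.132, 0.0]
force: [0.4, 0.9, 0.4]
opening: 0.0561
gripper_force: 0.0
ring [([222, 245, 17, 16, 151], [230.0, 252.2])] orange []
[([349, 186, 14, 8, 81], [355.2, 189.6]), ([187, 205, 10, 7, 20], [192.2, 208.4]), ([238, 419, 41, 37, 367], [260.5, 445.7]), ([241, 455, 42, 22, 141], [263.4, 468.4])]
[[-0.988, 0.154, -0.0], [0.154, 0.988, 0.0], [0.0, 0.0, -1.0]] [ 0.55600566 -0.22453616  0.30260832] 5.6
[([298, 208, 40, 57, 1299], [317.8, 234.1]), ([333, 310, 27, 49, 813], [344.8, 332.3])]
```

View pics/w2.png

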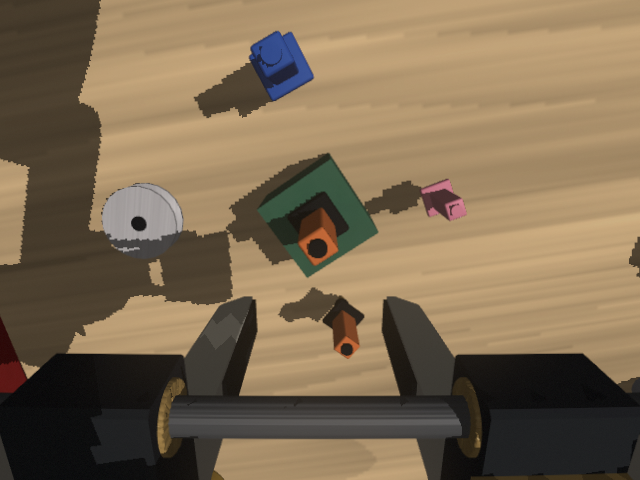

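The wrist view shows the probe top's black dot at (318,247) and the green stand corners at about (257,208), (328,154), (378,233) and (307,276). The small decoy is at (345,340).

Run:
```python
from h import *
import pickle
w=pickle.load(open("w2.pkl","rb"));s,t=pickle.load(open("d2.pkl","rb"))
C=[plane(w,p,.064) for p in((257,208),(328,154),(378,233),(307,276))];print(np.round(C,4).tolist(),np.mean(C,0).round(4))
for i in range(4):
    v=C[(i+1)%4]-C[i];print(np.linalg.norm(v).round(4),np.degrees(np.arctan2(v[1],v[0])).round(1))
print("top at .134",plane(w,(318,247),.134).round(4))
d=pickle.load(open("d.pkl","rb"));
print("tri grip",tri([ray(d["scene"],(218.4,269.8)),ray(d["top"],(426.7,267.6)),ray(w,(317.8,234.1))]))
print("ring",tri([ray(s,(355.2,189.6)),ray(t,(230,252.2))]))
c=w["color"][190:300,270:380,::-1];cv2.imwrite("pics/w2c.png",cv2.resize(c,(550,550),interpolation=cv2.INTER_NEAREST))
```

```text
[[0.5337, -0.2703, 0.064], [0.5011, -0.2089, 0.064], [0.5687, -0.1784, 0.064], [0.5964, -0.2407, 0.064]] [ 0.55   -0.2246  0.064 ]
0.0696 118.0
0.0742 24.3
0.0682 -66.0
0.0693 -154.7
top at .134 [ 0.5513 -0.2243  0.134 ]
tri grip (array([ 0.55144962, -0.22410382,  0.10463764]), [np.float64(0.000333968099151231), np.float64(0.0003046139063204853), np.float64(0.0005518973371640798)])
ring (array([0.59467654, 0.18082547, 0.08034138]), [np.float64(9.067803913149992e-05), np.float64(9.067803913140145e-05)])
```

View pics/w2c.png

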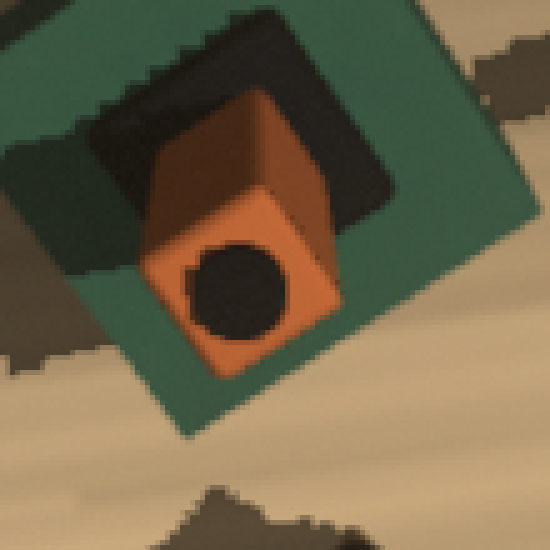

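```bash
python3 -m jog '0.6 0.0045 -0.0007 0 -7;0.6 0 0 0 -7;0.6 0 0 0 -7;0.6 0 0 0 -7;0.6 0 0 0 -6.3;0.6 0 0 0 0;0.6 0 0 0 0' 8
python3 - <<'E'
from h import *
st=robot.read_state();print(st["q"],R.from_rotvec(st["orientation"]).as_matrix().round(3).tolist(),st["tool_pos"])
w=cam("wrist");m,b=blobs(w,(5,170,150),(19,255,255),100);print(b)
h=cv2.cvtColor(w["color"],cv2.COLOR_RGB2HSV);m[:, :]=m*1;m[:200]=0;m[300:]=0
cn=max(cv2.findContours(m,cv2.RETR_EXTERNAL,2)[0],key=cv2.contourArea);r=cv2.minAreaRect(cn);print(r,plane(w,r[0],.134).round(4))
E
```

```text
t: 6.23
tool_pos: [0.5517, -0.2234, 0.3031]
orientation: [-0.69, 3.064, -0.0]
force: [0.1, 0.2, 0.1]
opening: 0.0555
gripper_force: 0.0
[-4.70895746e-01  1.16871771e-01  1.50221911e+00  1.00511496e-04
  1.52195620e+00 -2.48467215e+00] [[-0.903, -0.429, 0.001], [-0.429, 0.903, -0.0], [-0.0, -0.0, -1.0]] [ 0.55168364 -0.22337233  0.30308115]
[([305, 238, 29, 28, 431], [320.3, 251.1]), ([264, 338, 22, 17, 127], [276.6, 344.6])]
((319.0, 251.5), (28.0, 27.0), 0.0) [ 0.5505 -0.2243  0.134 ]
```

```bash
python3 -m jog '0.6 0.001 -0.0005 0.035 0;0.6 0 0 0.035 0;0.6 0 0 0.035 0;0.6 0 0 0.018 0;0.6 0 0 0.009 0;0.6 0 0 0 0;0 0 0 0 0;0 0 0 0 0;0 0 0 0 0;0 0 0 0 0' 10
python3 -m jog '0 0 0 0 0;0 0 0 0 0;0 0 0 0 0;0 0 0 -0.012 0;0 0 0 -0.011 0;0 0 0 0 0'
```

```text
t: 7.12
tool_pos: [0.5518, -0.226, 0.1727]
orientation: [-0.692, 3.062, -0.003]
force: [0.4, -0.2, -0.2]
opening: 0.0338
gripper_force: 0.0
t: 7.62
tool_pos: [0.5521, -0.2262, 0.1973]
orientation: [-0.692, 3.061, -0.004]
force: [0.4, -0.2, 0.7]
opening: 0.0197
gripper_force: 10.0
```

```bash
python3 -m jog '0 0.003 0 0.002 0;0 0.004 0 0 0;0 0.004 0 0 0;0 0.004 0 0 0'
python3 -m jog '0 0.003 0 0 0;0 0.003 0 0 0;0 0.003 0 0 0;0 0.002 0 0 0;0 0 0 0 0'
python3 - <<'E'
from h import *
s=cam("scene");t=cam("top");w=cam("wrist")
print([blobs(c,(3,150,60),(19,255,255),20)[1] for c in(s,t,w)])
u=lambda im,x,y,r:cv2.resize(im[y-r:y+r,x-r:x+r,::-1],(400,400),interpolation=cv2.INTER_NEAREST)
x,y=map(int,proj(s,(.545,-.235,.10)))
cv2.imwrite("pics/a.png",np.hstack([u(s["color"],x,y,40),u(w["color"],320,240,120)]))
E
```

```text
t: 7.95
tool_pos: [0.537, -0.2321, 0.1916]
orientation: [-0.693, 3.064, 0.0]
force: [2.7, 1.2, -0.3]
opening: 0.0196
gripper_force: 10.0
t: 8.37
tool_pos: [0.5267, -0.2368, 0.1914]
orientation: [0.692, -3.064, -0.001]
force: [1.0, 0.5, -1.0]
opening: 0.0198
gripper_force: 10.0
[[([224, 0, 10, 40, 247], [228.6, 18.5]), ([464, 0, 11, 13, 39], [469.4, 5.9]), ([486, 0, 10, 29, 93], [490.8, 12.3]), ([477, 0, 61, 98, 1088], [509.9, 57.9]), ([504, 2, 24, 31, 133], [514.4, 16.9]), ([599, 13, 6, 11, 29], [601.9, 18.2]), ([521, 18, 7, 9, 20], [523.8, 21.4]), ([506, 36, 7, 13, 26], [508.5, 42.0]), ([579, 36, 16, 19, 56], [585.4, 44.0]), ([525, 39, 61, 85, 924], [558.8, 83.8]), ([510, 79, 16, 29, 89], [515.5, 93.0]), ([567, 93, 9, 13, 21], [570.3, 98.2]), ([487, 152, 35, 26, 74], [502.1, 158.0]), ([482, 178, 7, 17, 21], [484.6, 185.9]), ([556, 203, 7, 8, 20], [559.6, 206.1]), ([481, 204, 7, 10, 23], [482.6, 207.7]), ([506, 214, 10, 14, 38], [510.6, 219.7]), ([536, 222, 15, 11, 41], [544.2, 227.1]), ([543, 225, 10, 13, 26], [548.5, 232.5]), ([505, 243, 42, 69, 640], [522.9, 278.9]), ([205, 254, 1
[... 403 characters left out ...]
, 462, 14, 13, 32], [110.9, 467.1]), ([119, 462, 38, 18, 139], [137.2, 471.1])], [([430, 31, 14, 21, 50], [436.8, 40.5]), ([420, 53, 13, 9, 29], [426.4, 57.0]), ([443, 92, 10, 9, 27], [447.8, 96.3]), ([415, 100, 9, 7, 21], [418.8, 103.1]), ([417, 104, 79, 6, 134], [455.2, 107.9]), ([61, 140, 17, 33, 56], [68.1, 155.6]), ([562, 155, 78, 68, 168], [591.2, 175.1]), ([633, 163, 7, 11, 23], [636.3, 167.0]), ([410, 218, 14, 15, 107], [416.5, 225.3]), ([622, 219, 15, 12, 37], [628.5, 224.9]), ([611, 227, 8, 6, 20], [615.2, 229.4]), ([636, 269, 4, 16, 24], [637.5, 276.5]), ([578, 312, 7, 29, 38], [580.2, 326.9]), ([601, 339, 18, 2, 20], [609.7, 339.9])], [([290, 312, 59, 84, 3407], [319.5, 349.6])]]
```

View pics/a.png

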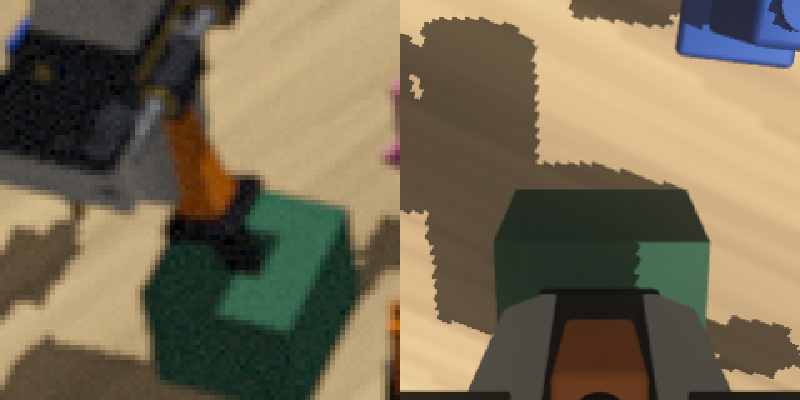

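The left (scene) crop shows the probe tilted in the grip, leaning away from the hole edge. The right (wrist) crop shows the collar edge and the orange grip centred between the fingers. Next I withdraw along the probe's axis and measure the tilt.

```bash
python3 -m jog '0 0.008 0 -0.022 0;0 0.012 0 -0.033 0;0 0.012 0 -0.033 0;0 0 0 -0.03 0;0 0 0 0 0;0 0 0 0 0' 20
python3 - <<'E'
from h import *
import pickle
st=robot.read_state();print(st["tool_pos"],st["force"])
s=cam("scene");w=cam("wrist");pickle.dump((s,w),open("d3.pkl","wb"))
T=np.array(st["tool_pos"])+[0,0,-.11]
x,y=map(int,proj(s,T));print(x,y)
u=lambda im,x,y,r:cv2.resize(im[y-r:y+r,x-r:x+r,::-1],(400,400),interpolation=cv2.INTER_CUBIC)
cv2.imwrite("pics/b.png",np.hstack([u(s["color"],x,y,40),u(w["color"],320,370,100)]))
E
```

```text
t: 9.02
tool_pos: [0.4991, -0.2512, 0.3124]
orientation: [-0.692, 3.061, -0.006]
force: [-0.4, 0.9, -2.4]
opening: 0.0199
gripper_force: 20.0
[ 0.49913742 -0.25124871  0.31239341] [-0.44049114  0.90321595 -2.39454651]
184 233
```

View pics/b.png

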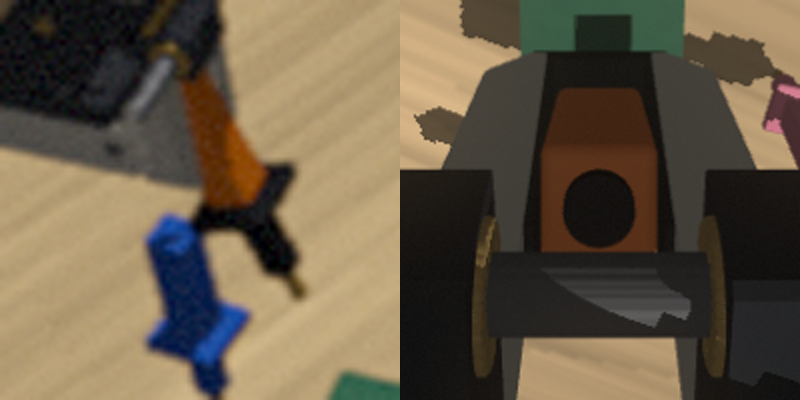

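The left crop shows the tilted probe clear of the stand, with the tip end at crop (299,293). The right crop shows the grip's top face, its edge at row 146, the dot centre at 208, the grip bottom at 88 and the collar edge at 52.

```bash
cat > fit.py <<'E'
from h import *
from scipy.optimize import least_squares
def fit(w,rows,tipray=None,st=None):
    # rows: list of (pixel row, local x, local z) at col~320, in tool xz-plane; rays in tool frame
    c=dict(w);c["pose"]=np.array(w["tool_from_camera"])
    def model(p,x,z):  # probe z axis in tool = (sin,0,-cos); probe x = (cos,0,sin)
        a=p[0];return np.array([p[1]+x*np.cos(a)+z*np.sin(a),0,p[2]+x*np.sin(a)-z*np.cos(a)])
    f=lambda p:[proj(c,model(p,x,z))[1]-v for v,x,z in rows]
    r=least_squares(f,[.35,0,.065]);p=r.x
    print("tilt",np.degrees(p[0]).round(2),"grip centre tool",p[1:].round(4),"res",r.fun.round(2),"tip tool",model(p,0,-.093).round(4));return p
E
python3 - <<'E'
from fit import *
import pickle
s,w=pickle.load(open("d3.pkl","rb"))
p=fit(w,[(270+Y/2,x,z) for Y,x,z in((52,.018,-.031),(88,.010,-.031),(146,.010,.031),(208,0,.031))])
# tip from the scene view, in tool xz-plane
st=robot.read_state();M=R.from_rotvec(st["orientation"]).as_matrix()
o,v=ray(s,(144+299/5,193+293/5));o=M.T@(o-st["tool_pos"]);v=M.T@v;print("scene tip tool",(o-v*o[1]/v[1]).round(4))
E
```

```text
tilt 17.97 grip centre tool [-0.0044  0.0611] res [ 0.45 -0.45 -0.16  0.16] tip tool [-0.0331  0.      0.1496]
scene tip tool [-0.0347  0.      0.1526]
```

```bash
python3 -m jog '0 0 0 0 7;0 0 0 0 7;0 0 0 0 7;0 0 0 0 7;0 0 0 0 6.3;0 0 0 0 0' 30
python3 -m jog '0 0.0016 0.0368 0 0;0 0.0016 0.0368 0 0;0 0.0016 0.0368 0 0;0 0.0016 0.0368 0 0;0 0.0016 0.0368 0 0;0 0.0016 0.0368 0 0;0 0.0016 0.0368 0 0;0 0.0016 0.0368 0 0;0 0.0016 0.0368 0 0;0 0.0016 0.0368 0 0'
python3 -m jog '0 0.0018 0.0366 0.012 0;0 0.0018 0.0366 0.012 0;0 0 0 0.018 0;0 0 0 0 0;0 0 0 0 0'
python3 - <<'E'
from h import *
import pickle
st=robot.read_state();M=R.from_rotvec(st["orientation"]).as_matrix();print(st["tool_pos"],M.round(3).tolist(),st["force"])
s=cam("scene");t=cam("top");w=cam("wrist");pickle.dump((st,s,t,w),open("d4.pkl","wb"))
x,y=map(int,proj(s,(.585,.182,.10)));print(x,y);x2,y2=map(int,proj(w,(.58,.183,.12)));print(x2,y2)
u=lambda im,x,y,r:cv2.resize(im[y-r:y+r,x-r:x+r,::-1],(400,400),interpolation=cv2.INTER_CUBIC)
y2=min(y2,379)
cv2.imwrite("pics/c.png",np.hstack([u(s["color"],x,y,40),u(w["color"],320,380,100)]))
E
```

```text
t: 9.62
tool_pos: [0.4978, -0.2499, 0.3072]
orientation: [-0.249, -3.128, -0.003]
force: [0.0, 0.7, -0.9]
opening: 0.02
gripper_force: 30.0
t: 10.45
tool_pos: [0.5383, 0.1175, 0.3081]
orientation: [-0.234, -3.13, 0.001]
force: [0.5, -0.4, -0.5]
opening: 0.0197
gripper_force: 30.0
t: 10.87
tool_pos: [0.5453, 0.1884, 0.2651]
orientation: [-0.235, -3.128, 0.003]
force: [0.2, 0.2, -1.2]
opening: 0.0199
gripper_force: 30.0
[0.5453071  0.18835265 0.26513222] [[-0.989, 0.15, -0.005], [0.15, 0.989, -0.002], [0.005, -0.003, -1.0]] [ 0.20175543  0.23534462 -1.16034421]
352 181
319 316
```

View pics/c.png

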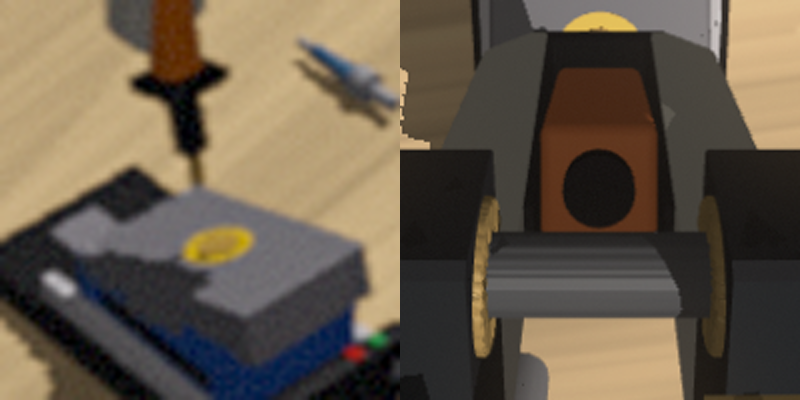

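The left crop shows the tip end at (197,186), the barrel end at about (188,150), the collar at (180,78) and the ring centre at (218,245). The right crop shows the grip unchanged in the fingers, with the ring ahead of it.

Run:
```python
from fit import *
import pickle
st,s,t,w=pickle.load(open("d4.pkl","rb"));M=R.from_rotvec(st["orientation"]).as_matrix();P=np.array(st["tool_pos"])
def inpl(c,uv):
    o,v=ray(c,uv);o=M.T@(o-P);v=M.T@v;return o-v*o[1]/v[1]
S=[inpl(s,(312+X/5,141+Y/5)) for X,Y in((197,186),(188,150),(180,78))]
print(np.round(S,4).tolist())
for a,b in((0,1),(0,2)): d=S[b]-S[a];print(np.degrees(np.arctan2(d[0],-d[2])).round(1),np.linalg.norm(d).round(4))
print("tip world",(P+M@S[0]).round(4))
fit(w,[(280+Y/2,x,z) for Y,x,z in((31,.018,-.031),(68,.010,-.031),(127,.010,.031),(188,0,.031))])
h=cv2.cvtColor(s["color"],cv2.COLOR_RGB2HSV);print("ring",[b for b in blobs(s,(20,90,60),(36,255,255),15)[1] if abs(b[1][0]-355)<20],blobs(t,(22,120,100),(34,255,255),20)[1])
print("ring@.081",plane(s,(355.2,189.6),.081).round(4))
print("ring near edge wrist", plane(w,(320,280+12/2),.081-.017*np.sin(.349)).round(4))
```

```text
[[-0.0357, 0.0, 0.1574], [-0.0282, 0.0, 0.1393], [-0.0204, 0.0, 0.0994]]
22.6 0.0196
14.8 0.06
tip world [0.5798 0.1827 0.1076]
tilt 17.63 grip centre tool [-0.005   0.0621] res [ 0.74 -0.75 -0.27  0.27] tip tool [-0.0332  0.      0.1507]
ring [([337, 110, 17, 10, 24], [345.5, 114.7]), ([348, 186, 15, 8, 84], [355.0, 189.6])] [([489, 113, 26, 27, 197], [496.9, 128.8]), ([477, 137, 9, 14, 34], [480.4, 144.9]), ([231, 249, 8, 12, 46], [234.8, 254.8])]
ring@.081 [0.5951 0.1802 0.081 ]
ring near edge wrist [0.5785 0.1834 0.0752]
```

```bash
cat > avg.py <<'E'
from h import *
F=[];P=[]
for i in range(8):
    robot.read_camera("wrist");s=robot.read_state();F.append(s["force"]);P.append(s["tool_pos"])
F=np.array(F);print("t",s["t"],"F",F.mean(0).round(2),"sd",F.std(0).round(2),"P",np.mean(P,0).round(4),"axial",(F.mean(0)@[-.338,.051,.94]).round(2))
E
python3 -m jog '0 -0.005 0 0 0;0 -0.0034 0 0.0094 0;0 0 0 0 0'; python3 avg.py
python3 -m jog '0 -0.0034 0 0.0094 0;0 -0.0007 0 0.0019 0;0 0 0 0 0'; python3 avg.py
```

```text
t: 11.27
tool_pos: [0.5556, 0.1862, 0.2573]
orientation: [-0.243, -3.132, 0.0]
force: [-0.1, -0.1, -2.1]
opening: 0.0202
gripper_force: 30.0
t 11.6667 F [-0.01 -0.2  -1.13] sd [0.46 0.41 0.59] P [0.555  0.187  0.2582] axial -1.07
t: 11.92
tool_pos: [0.5586, 0.1864, 0.2455]
orientation: [-0.241, -3.13, 0.001]
force: [0.5, 0.2, -1.4]
opening: 0.0197
gripper_force: 30.0
t 12.3167 F [-0.15  0.17 -1.22] sd [0.38 0.37 0.55] P [0.559  0.1866 0.2469] axial -1.09
```

```bash
python3 -m jog '0 -0.001 0 0.0028 0;0 -0.001 0 0.0028 0;0 -0.001 0 0.0028 0;0 0 0 0 0'; python3 avg.py
python3 - <<'E'
from h import *
s=cam("scene");x,y=352,181
u=lambda im,x,y,r:cv2.resize(im[y-r:y+r,x-r:x+r,::-1],(500,500),interpolation=cv2.INTER_CUBIC)
cv2.imwrite("pics/e.png",u(s["color"],x,y,30))
E
```

```text
t: 12.65
tool_pos: [0.5619, 0.186, 0.2377]
orientation: [-0.242, -3.131, 0.001]
force: [-0.3, -0.4, -0.1]
opening: 0.0198
gripper_force: 30.0
t 13.05 F [-0.37  0.12 -0.91] sd [0.56 0.58 0.79] P [0.562  0.1861 0.2385] axial -0.72
```

View pics/e.png

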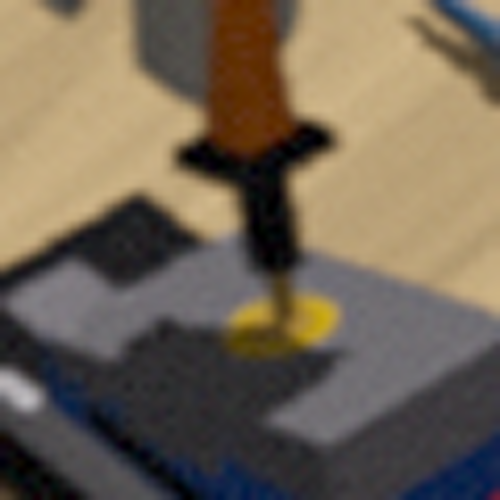

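The crop shows the tip end at about (285,328), and the ring is centred at about (284,324). The tip is over the contact and just about touching.

```bash
python3 -m jog '0 -0.0007 0 0.0019 0;0 0 0 0 0'; python3 avg.py; python3 -m jog '0 -0.0007 0 0.0019 0;0 0 0 0 0'; python3 avg.py
```

```text
t: 13.27
tool_pos: [0.5628, 0.186, 0.2366]
orientation: [0.242, 3.132, 0.0]
force: [0.2, -0.3, 1.0]
opening: 0.0198
gripper_force: 30.0
t 13.6667 F [-0.22 -0.13  0.22] sd [0.44 0.44 0.42] P [0.5628 0.186  0.2368] axial 0.28
t: 13.83
tool_pos: [0.5634, 0.1859, 0.2346]
orientation: [-0.242, -3.132, 0.0]
force: [1.1, 0.8, 1.3]
opening: 0.0196
gripper_force: 30.0
t 14.2333 F [-0.57  0.26  1.  ] sd [0.4  0.67 0.47] P [0.5634 0.1859 0.2348] axial 1.15
```

```bash
python3 -m jog '0 -0.0006 0 0.0017 0;0 0 0 0 0;0 0 0 0 0'; python3 avg.py; python3 avg.py
python3 - <<'E'
from h import *
s=cam("scene");w=cam("wrist");x,y=352,181
u=lambda im,x,y,r:cv2.resize(im[y-r:y+r,x-r:x+r,::-1],(400,400),interpolation=cv2.INTER_CUBIC)
cv2.imwrite("pics/f.png",np.hstack([u(s["color"],x,y,30),u(w["color"],320,380,100)]))
E
```

```text
t: 14.48
tool_pos: [0.564, 0.1858, 0.2331]
orientation: [-0.242, -3.132, -0.0]
force: [-1.0, 0.9, 2.1]
opening: 0.0202
gripper_force: 30.0
t 14.8833 F [-0.72  0.26  1.46] sd [0.61 0.51 0.38] P [0.564  0.1858 0.2332] axial 1.63
t 15.2833 F [-0.47  0.26  1.29] sd [0.56 0.35 0.4 ] P [0.564  0.1858 0.2332] axial 1.38
```

View pics/f.png

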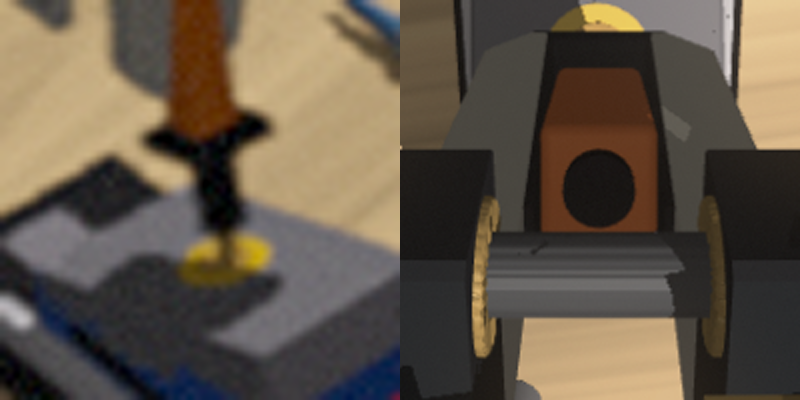

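The tip is centred in the ring at crop (226,258), and the probe has not rotated in the grip (same wrist rows as before). The net axial force is about 2.6 N, so I add 0.5 mm and hand in.

```bash
python3 -m jog '0 -0.0002 0 0.0005 0;0 0 0 0 0;0 0 0 0 0'; python3 avg.py; python3 -c "
from plant import robot
print(robot.close_job())"
```

```text
t: 15.63
tool_pos: [0.5642, 0.1858, 0.2326]
orientation: [-0.242, -3.132, 0.0]
force: [-0.6, 1.0, 0.5]
opening: 0.0198
gripper_force: 30.0
t 16.0333 F [-0.74  0.5   1.55] sd [0.7  0.49 0.49] P [0.5642 0.1858 0.2326] axial 1.73
the job is handed in; nothing more can be done
None
```

I handed the job in at about 16 s: the pack is home past the detent, and the probe is still gripped with its tip near the ring's centre, pressed about half-way (about 2.8 N net). Its tilt measured 18–22° against the 20° wanted.

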